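# Index a mug slide against its spring latch, taking up the screw's play

### The job

Turn the crank clockwise to wind the mug cradle along its slide until its red pin has passed the spring latch and the bolt has sprung out fully behind it, but stop short of the end of the travel. Then turn back, through the play in the screw, until the pin bears firmly against the bolt, and let go so that it stays pressed there with the play taken up. Feel for it: do not strain the bolt, work only by the crank handle (do not touch cradle, mug or bolt), and leave the mugs and the jar on the bench where they stand.

Things in the scene. Friction and masses are not known exactly. Their poses are not given: they have to be found in the camera images.
- slide: the screw slide, fixed to the table: grey base plate 130 mm wide, 500 mm long, green gear box (90 x 90 mm) at one end. Origin: on the table right under the crank's vertical axis. y axis: along the travel, away from the gear box, towards the wooden landing board; x axis: to the side where the latch sits; z up. Its yaw varies by about 15 degrees either way.
- latch: the latch's green housing on the slide's +x side, axes parallel to the slide's. Origin: on the table, on the slide's y axis, where the bolt's stop face should be; place: slide y = 203 to 229 mm. The yellow bolt (16 mm high, around 66 mm above the table) is set by hand: its true stop face lies anywhere up to 4 mm before or behind the origin in y, different each time: feel for it.
- handle (a point): centre of the crank's orange upright handle: 23 mm thick, 52 mm tall, from 130 to 182 mm above the table (this point at 156 mm), free to spin on its own pin. It goes round the crank axis on a level circle of 45 mm radius and may start at any angle. A grip of 30 to 60 N holds it well.
- crank: the crank arm on the gear box; arm and hub end 130 mm above the table. Origin: on the table under its vertical axis; the handle lies along its own -x. No stop of its own. Clockwise from above drives the cradle along slide +y, 30 mm a turn. On reversing, it turns through an unknown play, about a sixth of a turn, before the cradle follows. It stays where it is left.
- screw_end (a point): the brass leadscrew's middle at the far green block (slide y = 395 mm, 26 mm above the table). Push along the circle at the handle, turning slowly: 5 to 6 N in the play, 6 to 8 N moving the cradle, about 1 N more while the pin lifts the bolt. Once the pin bears on the bolt on the way back it rises about 0.5 N per mm of handle travel: 10 to 13 N in all is well seated, over 15 N strains the bolt.
- pin (a point): centre of the red upright pin (10 mm diameter) on the cradle, 66 mm above the table, at slide x = 68 mm. It starts near slide y = 180 mm; end of travel: slide y = 260 mm. In passing, it pushes the bolt (bevelled towards the gear box, light spring) aside by up to 15 mm towards slide +x. Seated, its centre is 5 mm beyond the true stop face along +y; the face gives about 0.15 mm per 10 N.
- cradle: the steel cradle plate (110 x 100 mm) with a wooden ring holding an unfired pink-white mug, 82 mm across, rim 158 mm above the table. It moves along slide y and stays where it is left. Origin: on the table under the mug's axis. Do not touch it.
- mug_end: loose unfired pink-white mug, 82 mm across, 95 mm tall, standing on the wooden landing board at the slide's far end; leave alone. Origin: centre of its underside
- mug_side: loose unfired pink-white mug, 82 mm across, 95 mm tall, on the table beyond the gear-box end of the slide; leave alone. Origin: centre of its underside
- jar: closed amber glass jar, 70 mm across, 90 mm tall; leave alone. Origin: centre of its underside

How it is judged:
By the outcome, as a careful person would: the job done as asked, in the order asked, and still so for the second after the job is handed in, with the robot touching nothing.
It also fails if it takes over 72 s, if anything falls off the work surface, if the arm or the gripper's body presses on something with over 40 N, if the wrist force passes 120 N, or if a joint passes its speed limit or range.

### The arm

A 6-joint arm with a two-finger parallel gripper is mounted at the origin on the work surface. World frame = base frame: x ahead of the robot, y to its left, z up, the work surface at z = 0. Lengths are in m, angles in rad, forces in N, time in s.
With the tool pointing down it reaches from about 0.425 to 0.95 m from the base axis. Payload 14.7 kg.
Tool frame: the origin (TCP) lies at the very end of the fingers, on their centre line; the grasp point (between the pads) lies 19 mm behind it; z points along the fingers, y is the direction in which the jaws open and shut (so a half turn about z gives the same grasp; the last joint's range is limited). The gripper opens to 85 mm and grips with 20 to 120 N. Pads are 22 mm wide; open, the fingers measure 114 mm over their backs; the gripper's body (76 mm by 85 mm) begins 54 mm behind the grasp point. The pads swing forward as they close: fully open they stand 13 mm farther back than shut.
Start: joints at [-1.264, 0.48, 1.596, -0, 1.065, -0.047], TCP at [0.225, -0.61, 0.231] pointing down, gripper open.
Joint ranges: [-2.75, 2.75], [-0.82, 2.05], [0.23, 2.67], [-1.56, 4.7], [0.09, 2.69], [-2.92, 2.92]. Speed limits (rad/s): [1.89, 1.89, 2.39, 3.01, 3.01, 3.01].

### API

Orientations are given as a unit quaternion [w, x, y, z].
In Python, from plant import ctrl gives the robot as it stands. Calls block until the motion is done:
- ctrl.reach(position, orientation): joint-space move of the TCP to a pose.
- ctrl.move_straight(position, frame=None, feed=0.15): straight line of the TCP; frame=None keeps the orientation; feed is the mean speed in m/s.
- ctrl.goto_joints(angles): joint-space move.
- ctrl.command_gripper(opening): finger opening in m; the grip force is fixed at half the most; returns when the fingers have stopped.
- ctrl.hold(seconds).
- ctrl.solve_ik(position, orientation): joint angles nearest the present ones, or None.
- ctrl.get_state(): the state.
- ctrl.grab_frame(name): name is "scene" or "top" or "wrist"; returns the picture (400x640x3 uint8, red, green, blue); there is no depth.
- ctrl.camera_info(name): a dict with "fx", "fy", "cx", "cy" (pixels), "extrinsics" (4x4, takes a point from world to camera coordinates); the wrist camera has in their place "mount" (4x4, takes a point from camera to tool coordinates, whose origin is the TCP and whose axes are the flange's). Camera axes: x right, y up, looking along -z (the intrinsics and any distortion apply to the point x, -y, -z); pixel columns grow to the right and rows downward; lengths in m; the calibration is good to about 2 mm. A picture is of the moment at which its call begins: read the wrist's pose just before it. camera_info takes no time and is no camera call.
A pose or a line that the arm cannot do raises ctrl.PlanningError and nothing moves.
- ctrl.hand_in(): hands the job in, once; it reports no verdict.
Trained networks look in the newest picture that a camera, given by its name, has taken for a name from the list of things; names that differ only in an ending like _2 or _b are one class to them, and where a whole thing is asked for, a point or a joint stands for the part that bears it (a point fixed in the world has none). Each returns a list of dicts, best first, with "score" (0 to 1); they miss things now and then, are a little off and sometimes report something else, mostly with a low value. They report only what shows in the picture. A call takes as long as a camera call.
- ctrl.regions_of(camera, name): "pixels" (400x640 bool, what is visible of it) and "bbox" ([left, top, right, bottom] in pixels, round what is visible of it).
- ctrl.spot_point(camera, name): "pixel" ([column, row] in pixels: a listed point, or the origin of a listed thing).
The state is a dict: "time": time; "qpos": joint angles; "joint_vel": joint speeds; "effort": joint torques, N m; "tcp_pos": TCP position; "tcp_rot": TCP orientation; "contact_force": force on the tool from outside, world axes, zero at the start; "ft_torque": the same for the moment, N m; "gripper_width": finger opening in m.
Only numpy, scipy, OpenCV 4.12 (cv2) and the standard library are available. Lean on these libraries where they do the work, as an engineer would, in place of code of your own. Each camera call takes 0.05 s, during which the arm holds its last target.

## Working session

There is one attempt and no reset: what is moved stays moved. The work goes in short steps, each a Python script; the robot and the scene stay as the last script left them, time stands still between calls to the robot, and variables do not carry over. Pictures are saved under pics/ and viewed, and the job is handed in when it is done.

```bash
ls; mkdir -p pics; python3 - <<'E'
from plant import ctrl
import cv2
s=ctrl.get_state();print(s['time'],s['tcp_pos'],s['tcp_rot'],s['gripper_width'],s['contact_force'])
for c in ("scene","top"):
    im=ctrl.grab_frame(c);cv2.imwrite(f"pics/{c}0.png",im[:,:,::-1])
    print(c,ctrl.camera_info(c))
    for n in ("handle","crank","screw_end","pin","slide","latch","cradle","mug_side","jar","mug_end"):
        print(n,[(round(d['score'],2),[round(float(x),1) for x in d['pixel']]) for d in ctrl.spot_point(c,n)[:3]])
print(ctrl.get_state()['time'])
E
```

```text
pics
0.0 [ 0.22508684 -0.60934917  0.2306567 ] [-6.05020545e-04  9.84395767e-01  1.75967608e-01 -9.33649575e-05] 0.08580569883148903 [-0.68261267  0.69219267  0.3425686 ]
scene {'fx': 517.7960270817383, 'fy': 517.7960270817383, 'cx': 316.91315728958494, 'cy': 202.63461268277032, 'extrinsics': array([[-0.73781426,  0.67456585, -0.02431127,  0.41352648],
       [-0.37682703, -0.38174262,  0.84396324,  0.06505895],
       [ 0.56002814,  0.63184926,  0.5358498 , -1.95318259],
       [ 0.        ,  0.        ,  0.        ,  1.        ]])}
handle [(0.67, [296.7, 180.8])]
crank [(0.54, [284.9, 215.3]), (0.18, [364.5, 290.1])]
screw_end [(0.81, [347.0, 274.7])]
pin [(0.57, [294.5, 229.8])]
slide [(0.83, [285.4, 213.8])]
latch []
cradle [(0.9, [320.3, 248.3])]
mug_side []
jar []
mug_end [(0.61, [366.0, 287.3]), (0.58, [345.6, 273.8])]
top {'fx': 406.86452319670383, 'fy': 406.86452319670383, 'cx': 312.5187623425345, 'cy': 198.0916444298003, 'extrinsics': array([[-0.00663374, -0.99993769, -0.00897809, -0.02873204],
       [ 0.9975392 , -0.00724396,  0.06973572, -0.51631389],
       [-0.06979641, -0.00849339,  0.9975251 , -1.16533189],
       [ 0.        ,  0.        ,  0.        ,  1.        ]])}
handle [(0.54, [367.6, 202.5])]
crank [(0.82, [375.2, 204.2])]
screw_end [(0.59, [304.5, 188.0])]
pin [(0.64, [323.3, 160.8])]
slide [(0.57, [379.5, 203.8])]
latch []
cradle [(0.92, [303.4, 186.6]), (0.66, [456.4, 248.3])]
mug_side [(0.97, [464.9, 176.3])]
jar [(0.55, [456.7, 249.4]), (0.26, [367.7, 200.8])]
mug_end [(0.77, [217.0, 169.5])]
1.1
```

View pics/scene0.png

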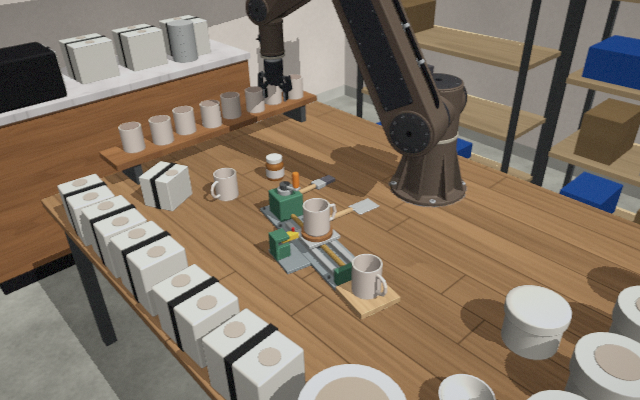

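View pics/top0.png

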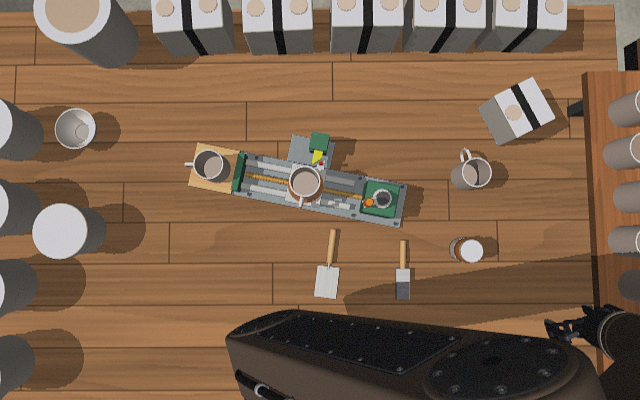

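The top view shows the gear box at about (382,198), the orange handle at (369,203), the pin at (322,161), the yellow bolt at (318,157) and the far block at (239,173). I'll zoom in and turn these into positions.

```bash
cat > h.py <<'E'
import numpy as np, cv2
from plant import ctrl
def ray(cam,px):
    c=ctrl.camera_info(cam);E=c['extrinsics'];R=E[:3,:3];t=E[:3,3]
    d=np.array([(px[0]-c['cx'])/c['fx'],-(px[1]-c['cy'])/c['fy'],-1.])
    return -R.T@t,R.T@d
def at(cam,px,z):
    o,d=ray(cam,px);return o+d*(z-o[2])/d[2]
def proj(cam,p):
    c=ctrl.camera_info(cam);E=c['extrinsics'];q=E[:3,:3]@p+E[:3,3]
    return np.array([c['cx']+c['fx']*q[0]/-q[2],c['cy']-c['fy']*q[1]/-q[2]])
E
python3 - <<'E'
from h import *
im=cv2.imread('pics/top0.png')
a=cv2.resize(im[120:240,280:420],None,fx=5.7,fy=5,interpolation=cv2.INTER_CUBIC)[:600,:800]
cv2.imwrite('pics/top0z.png',cv2.resize(im[130:230,290:420],None,fx=6,fy=6,interpolation=cv2.INTER_CUBIC))
im=cv2.imread('pics/scene0.png')
cv2.imwrite('pics/scene0z.png',cv2.resize(im[160:260,240:370],None,fx=6,fy=6,interpolation=cv2.INTER_CUBIC))
for c,p,n,z in [('top',(367.6,202.5),'handle',.156),('scene',(296.7,180.8),'handle',.156),('top',(379.5,203.8),'slide',0),('scene',(285.4,213.8),'slide',0),('top',(375.2,204.2),'crank',0),('scene',(284.9,215.3),'crank',0),('top',(304.5,188),'end?',.026),('scene',(347,274.7),'end',.026),('top',(323.3,160.8),'pin',.066),('scene',(294.5,229.8),'pin',.066),('top',(464.9,176.3),'side',0),('top',(456.7,249.4),'jar',0),('top',(303.4,186.6),'cradle',0)]:
    print(n,c,at(c,p,z).round(4))
print(ctrl.camera_info('wrist'))
E
```

```text
handle top [ 0.4941 -0.1746  0.156 ]
handle scene [ 0.4967 -0.1621  0.156 ]
slide top [ 0.4991 -0.2293  0.    ]
slide scene [ 0.5043 -0.225   0.    ]
crank top [ 0.498  -0.2167  0.    ]
crank scene [ 0.5116 -0.2189  0.    ]
end? top [ 0.545  -0.0094  0.026 ]
end scene [0.6031 0.1759 0.026 ]
pin top [ 0.6174 -0.0637  0.066 ]
pin scene [ 0.602  -0.0559  0.066 ]
side top [ 0.5786 -0.4826  0.    ]
jar top [ 0.3643 -0.4518  0.    ]
cradle top [ 0.5516 -0.0054  0.    ]
{'fx': 299.9481421036411, 'fy': 299.9481421036411, 'cx': 321.56731149634896, 'cy': 200.55470769340525, 'mount': array([[ 7.42031211e-04,  9.45302899e-01,  3.26193008e-01,
         8.46258865e-02],
       [ 9.99999711e-01, -7.55694915e-04, -8.48283121e-05,
        -7.67391195e-04],
       [ 1.66313949e-04,  3.26192977e-01, -9.45303186e-01,
        -1.40940824e-01],
       [ 0.00000000e+00,  0.00000000e+00,  0.00000000e+00,
         1.00000000e+00]])}
```

```bash
sleep 1
```

```text
(no output)
```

View pics/top0z.png

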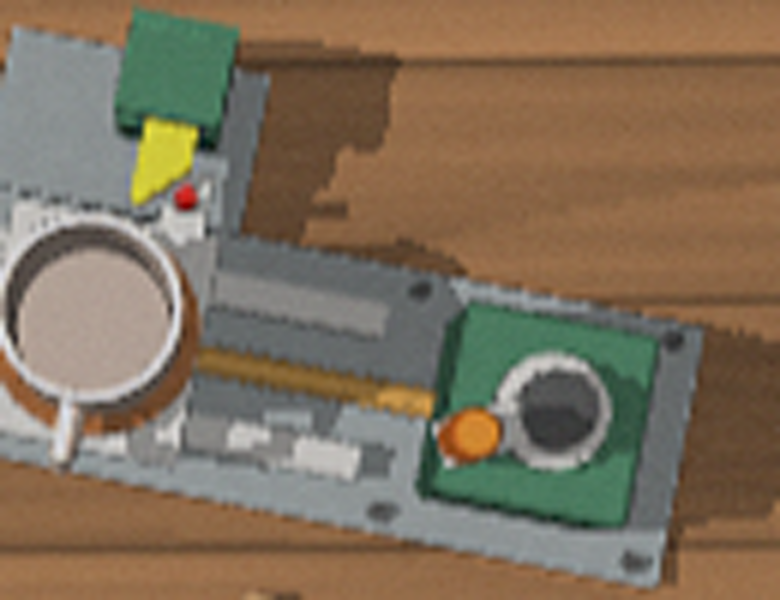

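View pics/scene0z.png

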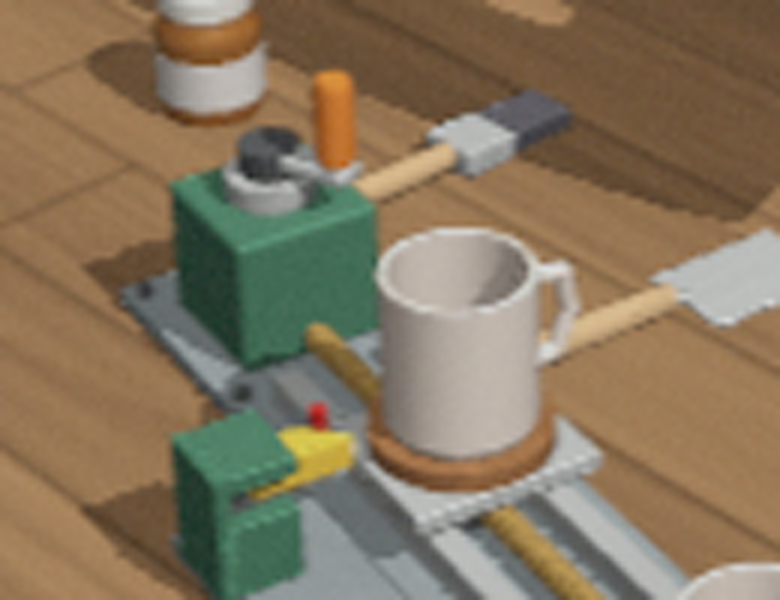

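```bash
python3 - <<'E'
from h import *
hub=at('top',(383.8,198),.13);ht=at('top',(368.7,202),.182)
print('hub',hub,'handle top',ht,np.linalg.norm((hub-ht)[:2]))
a=at('top',(352.5,196.3),.026);b=at('top',(255,177.3),.026);print(a,b)
u=(b-a)/np.linalg.norm(b-a);print('yaw of slide y dir vs world y',np.degrees(np.arctan2(-u[0],u[1])))
for p in ((407.3,184.7),(399.2,228)): print(at('top',p,.01))
for cam in('top','scene'):
    im=cv2.imread(f'pics/{cam}0.png');hsv=cv2.cvtColor(im,cv2.COLOR_BGR2HSV)
    m=cv2.inRange(hsv,(5,200,150),(16,255,255));n,l,st,ce=cv2.connectedComponentsWithStats(m)
    print(cam,[(s.tolist(),c.round(1)) for s,c in zip(st,ce) if 8<s[4]<1000])
E
```

```text
hub [ 0.50713908 -0.22059314  0.13      ] handle top [ 0.4938092  -0.17405178  0.182     ] 0.04841264480434988
[ 0.51988084 -0.14783046  0.026     ] [0.57723564 0.13414778 0.026     ]
yaw of slide y dir vs world y -11.497205115889843
[ 0.55394727 -0.31005571  0.01      ]
[ 0.4276674  -0.28366779  0.01      ]
top [([365, 199, 3, 5, 9], array([365.7, 201. ]))]
scene []
```

```bash
cat >> h.py <<'E'
from scipy.spatial.transform import Rotation as Rn
u=np.array([.1993,.980,0]);u/=np.linalg.norm(u);v=np.array([u[1],-u[0],0]);C0=np.array([.506,-.2206,0])
def S(x,y,z): return C0+v*x+u*y+np.array([0,0,z])
def toS(p): d=np.asarray(p)-C0; return np.array([d@v,d@u,d[2]])
R0=np.column_stack([u,v*1.0,np.cross(u,v)])  # tool x=u, y=v, z=down
q=Rn.from_matrix(R0).as_quat();Q0=[float(q[3]),*map(float,q[:3])]
def wcam(s):
    w=s['tcp_rot'];R=Rn.from_quat([w[1],w[2],w[3],w[0]]).as_matrix()
    T=np.eye(4);T[:3,:3]=R;T[:3,3]=s['tcp_pos'];return T@ctrl.camera_info('wrist')['mount']
def wat(T,px,z):
    c=ctrl.camera_info('wrist');d=T[:3,:3]@np.array([(px[0]-c['cx'])/c['fx'],-(px[1]-c['cy'])/c['fy'],-1.])
    o=T[:3,3];return o+d*(z-o[2])/d[2]
def shot(name):
    s=ctrl.get_state();im=ctrl.grab_frame('wrist');cv2.imwrite(f'pics/{name}.png',im[:,:,::-1]);T=wcam(s);np.save(f'pics/{name}.npy',T);return T
E
python3 - <<'E'
from h import *
print(R0[:,2],Q0)
ctrl.reach(S(.02,.09,.28).tolist(),Q0)
s=ctrl.get_state();print(s['time'],s['tcp_pos'],s['qpos'],s['contact_force'])
T=shot('w1')
for n in ('handle','crank','pin','latch','slide'):
    r=ctrl.spot_point('wrist',n)[:2]
    z={'handle':.156,'pin':.066}.get(n,0)
    for d in r: p=wat(T,d['pixel'],z);print(n,d['score'],d['pixel'],p,toS(p))
E
```

```text
[ 0.  0. -1.] [0.0, 0.7743668362786523, 0.6327369144216188, 0.0]
3.1583 [ 0.54342077 -0.13721979  0.27991206] [-3.01327540e-01  3.07116673e-01  1.74543528e+00 -1.70791318e-04
  1.08908649e+00 -9.92951734e-02] [-0.51044409 -0.36305346  0.12925035]
handle 0.83 [277.6, 239.2] [ 0.49208027 -0.17397645  0.156     ] [-0.02293202  0.04291429  0.156     ]
crank 0.75 [304.9, 217.6] [ 0.50123183 -0.21786733  0.        ] [-0.00521711  0.00172761  0.        ]
pin 0.93 [366.9, 87.6] [ 0.61161178 -0.05420404  0.066     ] [0.07033259 0.18410538 0.066     ]
latch 0.67 [379.1, 341.4] [ 0.57851847 -0.47512285  0.        ] [ 0.12178717 -0.23496531  0.        ]
slide 0.62 [310.7, 213.7] [ 0.51117664 -0.21342291  0.        ] [0.00364249 0.00806477 0.        ]
```

```bash
sleep 1
```

```text
(no output)
```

View pics/w1.png

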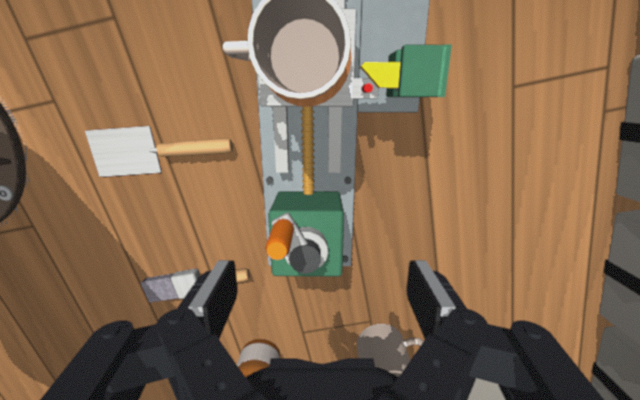

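The wrist view shows the handle at (278,240), the hub top at (305,257), the pin at (367,88), and the bolt with its stop face at row 62 or so. I'll zoom in for accuracy.

```bash
python3 - <<'E'
from h import *
im=cv2.imread('pics/w1.png')
a=cv2.resize(im[180:285,255:355],None,fx=5,fy=5,interpolation=cv2.INTER_CUBIC)
b=cv2.resize(im[35:140,340:460],None,fx=5,fy=5,interpolation=cv2.INTER_CUBIC)[:525]
b=b[:,:300] if 0 else b
out=np.zeros((525,800,3),np.uint8);out[:,:400]=cv2.resize(a,(400,525))[:, :] if 0 else cv2.resize(im[180:285,255:335],(400,525),interpolation=cv2.INTER_CUBIC)
out[:,400:]=cv2.resize(im[35:140,350:430],(400,525),interpolation=cv2.INTER_CUBIC)
cv2.imwrite('pics/w1z.png',out)
T=np.load('pics/w1.npy')
for n,p,z in [('hubtop',(305,257),.13),('handletop',(278,248),.182),('handlemid',(281.5,237),.156),('pin',(367.5,88),.074),('face',(365,63),.074),('screw1',(307.5,110),.026),('screw2',(307.5,190),.026)]:
    print(n,toS(wat(T,p,z)).round(4))
E
```

```text
hubtop [0.0019 0.0084 0.13  ]
handletop [-0.0188  0.0471  0.182 ]
handlemid [-0.019   0.0453  0.156 ]
pin [0.0699 0.1835 0.074 ]
face [0.066  0.2082 0.074 ]
screw1 [0.0024 0.1588 0.026 ]
screw2 [0.0007 0.0534 0.026 ]
```

View pics/w1z.png

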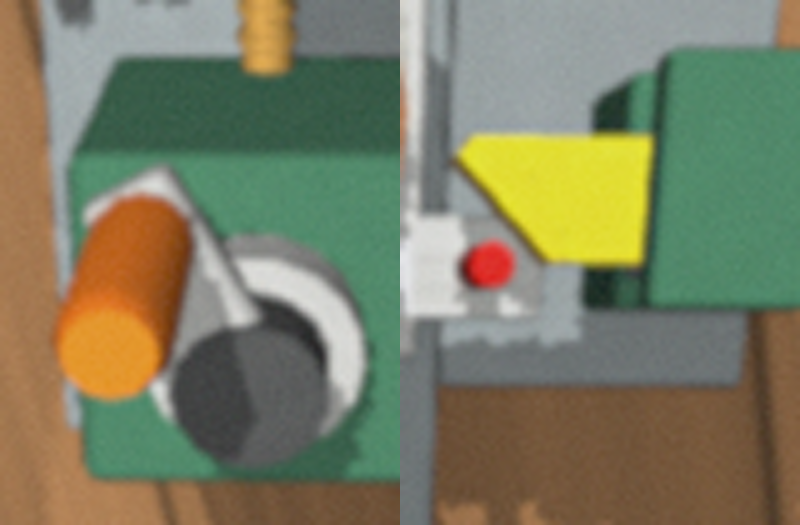

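```bash
python3 - <<'E'
from h import *
T=np.load('pics/w1.npy')
ht=toS(wat(T,(276.6,250.4),.182));hub=toS(wat(T,(305,259),.13));print(ht,hub,np.linalg.norm((ht-hub)[:2]))
print('face',toS(wat(T,(366,62),.074)),'pin',toS(wat(T,(367.9,88),.078)))
ctrl.reach(S(ht[0],ht[1],.215).tolist(),Q0)
ctrl.move_straight(S(ht[0],ht[1],.142).tolist(),feed=.08)
s=ctrl.get_state();print(s['time'],s['tcp_pos'],s['contact_force'])
ctrl.command_gripper(.0)
s=ctrl.get_state();print(s['time'],toS(s['tcp_pos']),s['contact_force'],s['gripper_width'])
shot('w2')
E
```

```text
[-0.02013386  0.04472892  0.182     ] [0.00180561 0.00589683 0.13      ] 0.04460125147436905
face [0.06701921 0.209171   0.074     ] pin [0.06972509 0.1833709  0.078     ]
4.9667 [ 0.49551262 -0.17287817  0.14242949] [-0.54796942 -1.38935139 -0.03821282]
5.5667 [-0.02016762  0.0448155   0.14232789] [-2.42893682  3.05742908  7.00242791] 0.02170208892797633
```

```bash
sleep 1
```

```text
(no output)
```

View pics/w2.png

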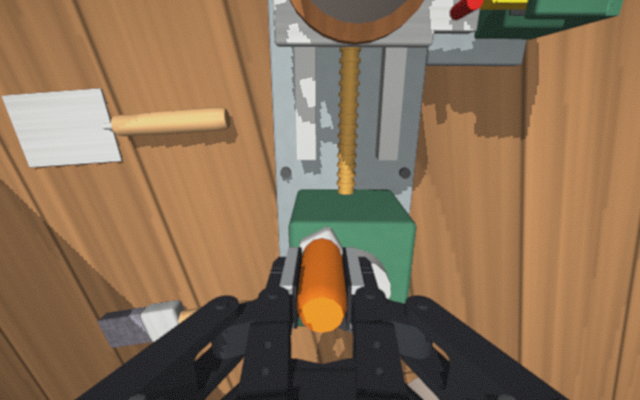

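The handle is gripped: the pads stand on either side of the orange cylinder at (322,285). I'll wind clockwise in short chords and watch the forces.

```bash
cat >> h.py <<'E'
import json,os
def arc(c,a0,a1,step,feed,z=.142,r=.045,log=None,stop=None):
    n=max(1,int(np.ceil(abs(a1-a0)/step-1e-9)));out=[]
    for a in np.linspace(a0,a1,n+1)[1:]:
        t=np.radians(a)
        ctrl.move_straight(S(c[0]+r*np.cos(t),c[1]+r*np.sin(t),z).tolist(),feed=feed)
        s=ctrl.get_state();f=s['contact_force']-FB;p=toS(s['tcp_pos'])
        er=v*np.cos(t)+u*np.sin(t);et=-v*np.sin(t)+u*np.cos(t)
        out.append((round(s['time'],2),round(a,1),round(f@er,2),round(f@et,2),round(f[2],2),*(p[:2]*1e3).round(2)))
        if stop and stop(out): break
    return out
FB=np.array([-.55,-.9,.1])
E
python3 - <<'E'
from h import *
s=ctrl.get_state();p=toS(s['tcp_pos']);c=np.array([.0018,.0059])
a0=np.degrees(np.arctan2(p[1]-c[1],p[0]-c[0]));d=p[:2]-c;c=p[:2]-.045*d/np.linalg.norm(d)
print(c,a0)
for o in arc(c,a0,a0-60,10,.04):print(*o)
E
```

```text
[0.00194475 0.00564367] 119.45368606568921
5.97 109.5 1.64 -0.53 5.64 -12.68 48.06
6.32 99.5 -0.49 0.46 5.31 -5.14 49.83
6.67 89.5 -2.67 1.34 6.01 2.57 50.29
7.02 79.5 -3.74 1.81 6.65 10.23 49.4
7.37 69.5 -5.73 0.26 6.93 17.56 47.24
7.72 59.5 -6.29 2.66 8.31 24.42 43.87
```

```bash
python3 - <<'E'
from h import *
c=np.array([.00194,.00564]);a=59.45
L=arc(c,a,a-120,12,.06)
for o in L:print(*o)
s=ctrl.get_state()
P=np.array([o[5:7] for o in L]+[[-12.68,48.06],[-5.14,49.83],[2.57,50.29],[10.23,49.4],[17.56,47.24],[24.42,43.87]])
from scipy.optimize import least_squares
r=least_squares(lambda x:np.hypot(P[:,0]-x[0],P[:,1]-x[1])-45,[2,5]);print(r.x,r.fun.round(2))
E
```

```text
8.03 47.4 -6.51 0.39 8.11 32.0 38.14
8.33 35.4 -6.78 0.5 9.33 38.05 31.14
8.64 23.5 -6.85 0.58 9.73 42.52 23.07
8.95 11.5 -6.9 -0.73 9.38 45.26 14.31
9.26 -0.5 -6.99 0.09 9.91 46.19 5.09
9.57 -12.5 -5.73 -0.02 8.97 45.17 -4.09
9.88 -24.5 -5.55 0.22 8.72 42.32 -12.97
10.18 -36.6 -4.07 1.21 8.03 37.71 -21.02
10.49 -48.6 -3.79 0.24 6.91 31.62 -27.95
10.8 -60.6 -3.06 1.43 6.1 24.21 -33.46
[1.20674509 5.28741625] [ 0.03  0.01 -0.02 -0.03 -0.02 -0.05 -0.02 -0.    0.05  0.06 -0.03 -0.01
  0.02  0.03  0.03  0.03]
```

```bash
python3 - <<'E'
from h import *
c=np.array([.00121,.00529]);a=-60.55
for o in arc(c,a,a-12,6,.06):print(*o)
for o in arc(c,a-12,a-30,6,.01):print(*o)
ctrl.hold(.3);s=ctrl.get_state();print(s['time'],s['contact_force']-FB,(toS(s['tcp_pos'])*1e3).round(2),s['joint_vel'].round(4))
for o in arc(c,a-30,a-36,1,.01):print(*o)
for o in arc(c,a-36,a-60,12,.06):print(*o)
E
```

```text
11.05 -66.6 -2.77 2.94 5.83 19.53 -35.91
11.3 -72.6 -3.65 4.81 4.94 15.3 -37.56
11.93 -78.6 -4.0 8.31 2.35 11.46 -38.68
12.55 -84.6 -3.86 7.55 2.97 6.91 -39.52
13.18 -90.6 -2.83 8.19 1.23 2.3 -39.87
13.475 [9.07175961 2.42340628 1.57225576] [  2.29 -39.86 142.39] [ 0.0007  0.0008 -0.0011  0.0003 -0.0019 -0.0019]
13.72 -91.6 -3.98 7.94 0.82 1.6 -39.89
13.97 -92.6 -3.23 8.13 1.42 0.86 -39.89
14.22 -93.6 -3.98 8.4 1.02 0.05 -39.86
14.47 -94.6 -3.79 8.15 0.11 -0.73 -39.82
14.72 -95.6 -3.41 8.83 1.26 -1.49 -39.8
14.97 -96.6 -3.55 9.27 0.03 -2.25 -39.73
15.28 -108.6 -0.99 3.18 4.83 -12.39 -37.76
15.59 -120.6 -0.09 1.28 7.95 -21.44 -33.77
```

```bash
python3 - <<'E'
from h import *
c=np.array([.00121,.00529]);a0=119.45
for o in arc(c,a0-240,a0-504,12,.07)[::3]:print(*o)
for o in arc(c,a0-504,a0-510,6,.01):print(*o)
for n in('top','scene'):
    im=ctrl.grab_frame(n)[:,:,::-1];cv2.imwrite(f'pics/{n}1.png',im)
    z=im[130:230,240:420] if n=='top' else im[160:300,220:400]
    cv2.imwrite(f'pics/{n}1z.png',cv2.resize(z,None,fx=4,fy=4,interpolation=cv2.INTER_CUBIC))
E
```

```text
15.88 -132.6 1.71 -0.34 8.9 -29.26 -28.03
16.73 -168.6 0.54 -2.31 11.22 -43.12 -3.51
17.57 -204.6 2.64 -3.98 10.7 -39.7 24.3
18.43 -240.6 2.88 -2.79 8.55 -20.5 44.66
19.27 -276.6 0.97 -0.12 9.38 6.79 49.84
20.12 -312.6 -1.78 -0.99 10.02 31.78 38.09
20.98 -348.6 -2.35 -0.82 10.57 45.23 13.86
21.82 -384.6 -1.99 -1.5 10.98 41.91 -13.69
22.45 -390.6 -2.83 5.8 9.23 40.21 -17.11
```

```bash
sleep 1
```

```text
(no output)
```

View pics/top1z.png

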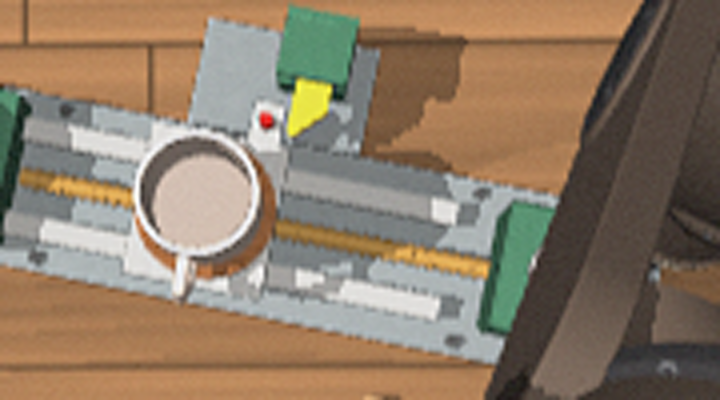

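View pics/scene1z.png

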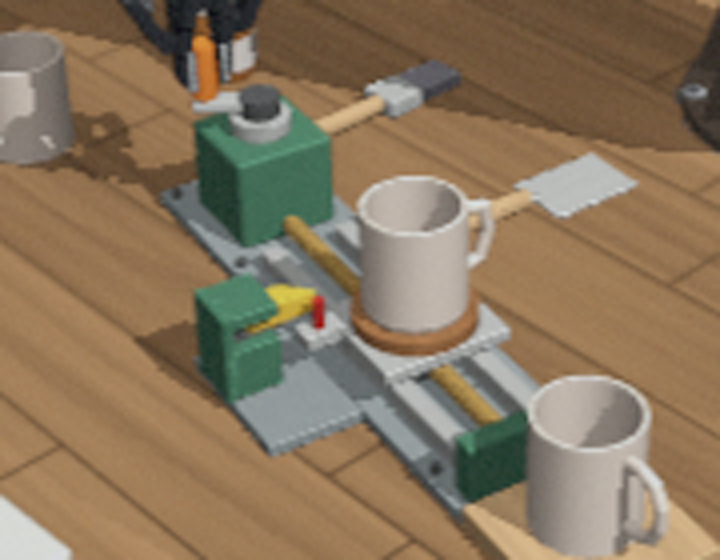

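The red pin at (267,120) in the enlarged top view is clear of the bolt by about 12 mm, and the bolt is fully out. I'll turn back now, quickly at first and then slowly, feeling for contact.

```bash
python3 - <<'E'
from h import *
c=np.array([.00121,.00529]);b=-390.55
L=arc(c,b,b+6,2,.01);L+=arc(c,b+6,b+30,12,.05);L+=arc(c,b+30,b+36,2,.01)
L+=arc(c,b+36,b+84,12,.05);L+=arc(c,b+84,b+96,3,.01)
for o in L:print(*o)
print()
L=arc(c,b+96,b+220,2.5,.011,stop=lambda o:len(o)>3 and np.mean([x[3] for x in o[-2:]])<-9.2)
for o in L:print(*o[1:5],o[0])
E
```

```text
22.86 -388.6 -1.05 0.48 10.54 40.57 -16.35
23.17 -386.6 -1.06 -2.49 10.28 41.19 -15.16
23.48 -384.6 -1.19 -3.07 10.93 41.86 -13.77
23.82 -372.6 -1.03 1.97 9.15 45.05 -4.37
24.16 -360.6 -1.04 2.33 9.98 46.06 5.06
24.47 -358.6 -1.25 -2.07 10.01 46.06 6.09
24.77 -356.6 -1.25 -1.69 9.47 46.01 7.52
25.08 -354.6 -2.26 -3.48 9.84 45.9 9.07
25.43 -342.6 -0.61 2.07 9.86 43.94 18.85
25.77 -330.6 -1.32 1.55 11.23 40.14 27.47
26.11 -318.6 -0.27 0.51 10.24 34.85 34.99
26.45 -306.6 -0.78 -0.32 9.13 28.02 41.26
26.83 -303.6 -1.55 -5.16 4.96 26.78 42.21
27.22 -300.6 -1.22 -4.61 5.43 24.89 43.44
27.6 -297.6 -1.2 -5.21 4.43 22.86 44.6
27.98 -294.6 -1.07 -5.35 4.69 20.81 45.68

-292.1 -1.15 -5.75 4.19 28.31
-289.6 -0.89 -5.61 4.81 28.63
-287.1 -0.18 -5.34 4.55 28.96
-284.6 0.52 -4.46 5.17 29.28
-282.2 0.09 -5.76 4.16 29.61
-279.7 0.99 -6.31 4.73 29.93
-277.2 0.88 -6.07 3.87 30.26
-274.7 0.82 -4.77 3.68 30.58
-272.2 1.7 -5.18 3.01 30.91
-269.8 1.12 -5.48 4.73 31.23
-267.3 1.89 -5.74 4.69 31.56
-264.8 2.17 -6.0 2.75 31.88
-262.3 1.86 -5.78 3.88 32.21
-259.8 1.64 -6.35 5.27 32.53
-257.4 2.4 -6.28 5.33 32.86
-254.9 3.09 -6.81 5.4 33.18
-252.4 2.91 -6.33 5.33 33.51
-249.9 3.5 -5.87 6.3 33.83
-247.4 3.51 -5.98 7.37 34.16
-245.0 4.14 -5.8 5.89 34.48
-242.5 3.56 -6.22 7.37 34.81
-240.0 3.49 -6.35 6.83 35.13
-237.5 3.53 -6.63 7.32 35.46
-235.0 3.88 -5.75 7.76 35.78
-232.6 3.28 -6.77 8.3 36.11
-230.1 3.75 -5.94 8.26 36.43
-227.6 3.4 -5.78 8.14 36.76
-225.1 3.04 -5.77 8.0 37.08
-222.6 3.09 -5.53 8.74 37.41
-220.2 3.28 -5.67 9.72 37.73
-217.7 3.97 -6.23 9.46 38.06
-215.2 2.74 -5.9 10.53 38.38
-212.7 2.28 -6.01 10.8 38.71
-210.2 2.59 -6.82 10.33 39.03
-207.8 2.64 -6.51 10.47 39.36
-205.3 2.31 -6.25 10.86 39.68
-202.8 1.53 -6.14 11.33 40.01
-200.3 1.49 -7.2 11.51 40.33
-197.8 2.57 -7.1 12.06 40.66
-195.4 1.56 -7.51 10.31 40.98
-192.9 1.5 -8.52 11.2 41.31
-190.4 0.85 -10.15 11.89 41.63
```

Force rose from a steady 6 N or so to 10 N at about 200° of back-turn, which is where I expected contact. I'll creep on to about 11.5 N.

```bash
python3 - <<'E'
from h import *
c=np.array([.00121,.00529]);a=-190.4
L=arc(c,a,a+7,.75,.008,stop=lambda o:np.mean([x[3] for x in o[-2:]])<-11.1)
for o in L:print(*o[1:5],o[0])
ctrl.hold(.2);s=ctrl.get_state();t=np.radians(L[-1][1]);et=-v*np.sin(t)+u*np.cos(t);print((s['contact_force']-FB)@et)
E
```

```text
-189.7 1.79 -10.02 11.08 41.88
-189.0 1.43 -10.37 11.66 42.13
-188.3 0.89 -11.33 11.16 42.38
-187.6 0.75 -10.98 11.88 42.63
-13.162644795322741
```

```bash
python3 - <<'E'
from h import *
t=np.radians(-187.6);et=-v*np.sin(t)+u*np.cos(t);er=v*np.cos(t)+u*np.sin(t)
for i in range(6):
    ctrl.hold(.05);s=ctrl.get_state();f=s['contact_force']-FB;print(round(f@er,2),round(f@et,2),(toS(s['tcp_pos'])*1e3).round(2),s['time'])
for n in('top','scene'):
    im=ctrl.grab_frame(n)[:,:,::-1]
    z=im[130:230,240:420] if n=='top' else im[160:300,220:400]
    cv2.imwrite(f'pics/{n}2z.png',cv2.resize(z,None,fx=4,fy=4,interpolation=cv2.INTER_CUBIC))
E
```

```text
1.28 -10.5 [-43.44  12.09 142.27] 42.8833
0.46 -12.13 [-43.42  12.09 142.29] 42.9333
0.09 -12.4 [-43.44  12.07 142.28] 42.9833
0.51 -12.32 [-43.43  12.07 142.3 ] 43.0333
1.25 -12.1 [-43.44  12.07 142.27] 43.0833
0.16 -11.08 [-43.43  12.09 142.27] 43.1333
```

```bash
sleep 1
```

```text
(no output)
```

View pics/top2z.png

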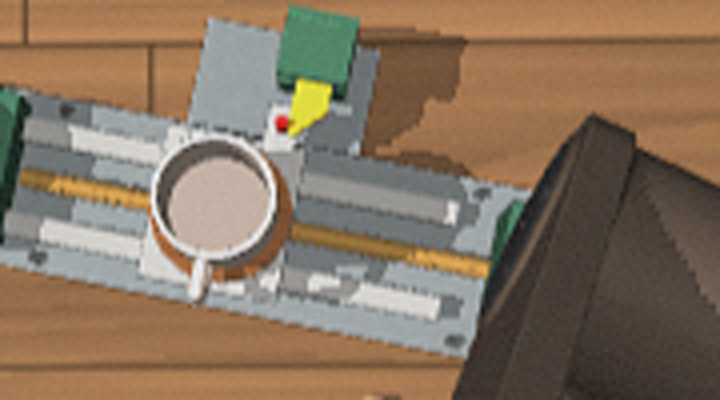

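View pics/scene2z.png

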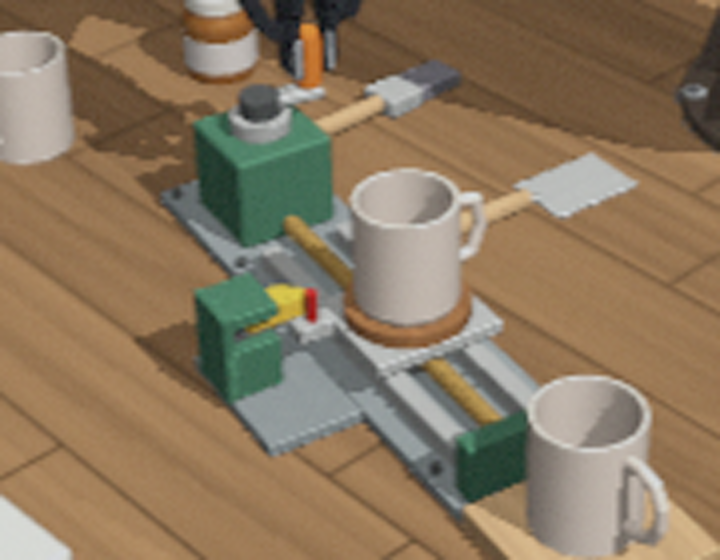

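Averaged force at rest is about 11.8 N and the views show the pin against the bolt's stop face, so it is seated. I'll release, retreat straight up and check.

```bash
python3 - <<'E'
from h import *
ctrl.command_gripper(.07)
s=ctrl.get_state();print(s['time'],s['contact_force'],(toS(s['tcp_pos'])*1e3).round(2),s['gripper_width'])
p=s['tcp_pos'].copy();p[2]=.25;ctrl.move_straight(p.tolist(),feed=.1)
s=ctrl.get_state();print(s['time'],s['contact_force'])
ctrl.reach(S(.03,.10,.29).tolist(),Q0)
T=shot('w3')
im=cv2.imread('pics/w3.png')
z=np.hstack([im[180:290,240:360],im[20:130,340:460]]);cv2.imwrite('pics/w3z.png',cv2.resize(z,None,fx=3.3,fy=3.3,interpolation=cv2.INTER_CUBIC))
print(ctrl.get_state()['time'])
E
```

```text
43.7583 [-0.49375293 -0.01132167  0.46416314] [-43.47  11.16 141.91] 0.07012128373369499
44.9917 [-0.55009207  0.14324734  0.2707073 ]
45.6
```

```bash
sleep 1
```

```text
(no output)
```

View pics/w3.png

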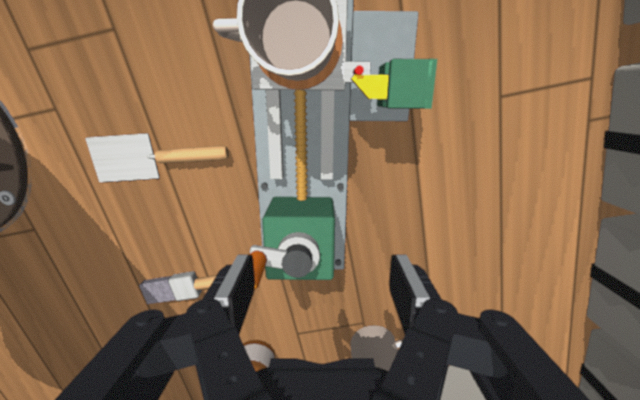

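View pics/w3z.png

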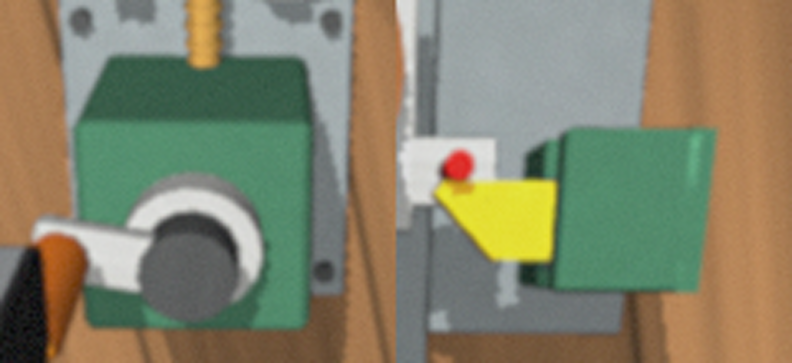

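```bash
python3 - <<'E'
from plant import ctrl
print(ctrl.hand_in(), ctrl.get_state()['time'])
E
```

```text
the job is handed in; nothing more can be done
the job is handed in; nothing more can be done
```

I wound the crank clockwise about 1.4 turns and turned it back about 203° until the pin was firmly against the bolt. Then I let go, lifted clear and handed in with the clock at 45.6 s. No verdict was reported.

- **Passing the latch:** before turning back, the pictures showed the pin about 12 mm beyond the stop face and the bolt fully out. The cradle had moved about 42 mm from its start, well short of the end of travel.
- **Seating:** turning back, the push read 5–6 N in the play and about 6 N with the cradle moving. It then rose steadily from about 200° on the crank. I stopped at about 11.8 N, averaged over several readings at rest.
- **After letting go:** the last wrist picture shows the red pin still against the bolt face. The force reading was back to about zero, so the robot was touching nothing. I touched only the crank handle; I took no last picture of all the mugs and the jar.

**Doubts:**
- The force sensor's zero was about 0.9 N off in the push direction. The real seating force was probably nearer 11 N, still inside the 10–13 N range.
- Single readings scattered by about 1 N, and one reached 13.2 N, which is below the 15 N limit.
- The gripper partly hid the handle in the last picture, so I could not check that the crank stayed at exactly the same angle after release.

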